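# Set the roller pressure on a wire straightener

### The job

Put the bench wire straightener into set-up mode by pressing its keys fully down one at a time, each let up again before the next: green, then yellow, then blue, and leave the red key alone. Only then turn the brass thumbscrew clockwise until it seats, back it off a quarter turn, and finish with the gripper still holding the thumbscrew there. Do not knock the other things on the bench about.

Things in the scene. Friction and masses are not known exactly. Their poses are not given: they have to be found in the camera images.
- key_green_top (a point): the green round push key on the key box, 24 mm across; this point is the centre of its top face when up, moves down with the key; z up. The top is about 62 mm above the table; finger tips fit between the keys
- key_yellow_top (a point): the yellow round push key on the key box, 24 mm across; this point is the centre of its top face when up, moves down with the key; z up. The top is about 62 mm above the table; finger tips fit between the keys
- key_blue_top (a point): the blue round push key on the key box, 24 mm across; this point is the centre of its top face when up, moves down with the key; z up. The top is about 62 mm above the table; finger tips fit between the keys
- key_red_top (a point): the red round push key on the key box, 24 mm across; this point is the centre of its top face when up, moves down with the key; z up. The top is about 62 mm above the table; finger tips fit between the keys
- key_green (a joint): how far the green key is down, m: 0 up, 0.006 fully down; a spring returns it (about 1.5 N starts it moving, 5 N holds it fully down); counts as pressed beyond 0.0045
- key_yellow (a joint): how far the yellow key is down, m: 0 up, 0.006 fully down; a spring returns it (about 1.5 N starts it moving, 5 N holds it fully down); counts as pressed beyond 0.0045
- key_blue (a joint): how far the blue key is down, m: 0 up, 0.006 fully down; a spring returns it (about 1.5 N starts it moving, 5 N holds it fully down); counts as pressed beyond 0.0045
- key_red (a joint): how far the red key is down, m: 0 up, 0.006 fully down; a spring returns it (about 1.5 N starts it moving, 5 N holds it fully down); counts as pressed beyond 0.0045
- keybox: grey key box with a black face, 150 x 150 x 40 mm, fixed to the bench. Origin: centre of its underside, z up. The four keys stand in a 2 x 2 pattern of 58 mm pitch on its top; which colour is where varies
- feeder: wire straightener, fixed to the bench: green housing on a dark steel base 140 x 190 mm, with steel rollers on its +x side under an aluminium bridge (125 mm along x, 90 mm along y) whose top is 100 mm above the table. Origin: centre of its underside, z up. The thumbscrew stands on the bridge at x = +30 mm, y = 0, axis upright
- screw_grip (a point): centre of the thumbscrew's head, on its axis: a round knurled brass head 30 mm across and 26 mm tall, its underside 12 mm and its top 38 mm above the bridge (112 and 138 mm above the table), so that it can be gripped from above in any yaw. This point is 125 mm above the table (25 mm above the bridge). Nothing else stands on the bridge
- screw_mark (a point): outer end of the black line on top of the thumbscrew's head, 13 mm from the axis, 138 mm above the table; turns with the head
- thumbscrew (a joint): turn of the thumbscrew, rad; grows clockwise seen from above (tightening). It seats against a hard stop at 2.6 and starts between 0.2 and 1.3. It stays where it is left (drag 0.04 N m) and does not rise or sink as it turns. At the stop a grip that keeps turning slips round the head
- tape_roll: bystander: flat yellow tape roll, 68 mm across, 24 mm tall, origin under its centre
- spool: bystander: empty orange spool, 70 mm across, 60 mm tall, origin under its centre
- glue_jar: bystander: closed jar with a blue cap, 64 mm across, 90 mm tall, origin under its centre
- mug: bystander: blue mug, 80 mm across, 90 mm tall, origin under its centre
- screwdriver: bystander: screwdriver lying on the bench, lies along its own x
- hammer: bystander: hammer lying on the bench, lies along its own x
- tin: bystander: tin, 74 mm across, 100 mm tall, origin under its centre

How it is judged:
On the way, in this order (a step that is already met when the one before it is completed fails the run):
1. green key fully pressed, alone, the thumbscrew not yet turned (value of joint key_green above 0.0045 m and distance of screw_mark from where it was at the start of the episode below 0.004 m and value of joint each of key_yellow, key_blue, key_red below 0.002 m), for 0.1 s.
2. yellow key fully pressed, alone, the thumbscrew not yet turned (value of joint key_yellow above 0.0045 m and distance of screw_mark from where it was at the start of the episode below 0.004 m and value of joint each of key_green, key_blue, key_red below 0.002 m), for 0.1 s.
3. blue key fully pressed, alone, the thumbscrew not yet turned (value of joint key_blue above 0.0045 m and distance of screw_mark from where it was at the start of the episode below 0.004 m and value of joint each of key_green, key_yellow, key_red below 0.002 m), for 0.1 s.
4. thumbscrew turned clockwise until it seats, all keys up (value of joint thumbscrew above 2.53 rad and value of joint each of key_green, key_yellow, key_blue, key_red below 0.002 m), for 0.1 s.
At the end, for the whole second after the job is handed in: The thumbscrew stands a quarter turn back from its seat (joint at 1.03, within 0.3 rad) and the gripper still holds its head (fingers press on it with more than 4 N, the TCP within 26 mm of the head's centre); all four keys are up; no bystander has moved more than 30 mm (value of joint thumbscrew between 0.729 and 1.329 rad and contact force between the fingers and thumbscrew above 4 N and distance between the grasp point and screw_grip below 0.026 m and value of joint each of key_green, key_yellow, key_blue, key_red below 0.002 m and distance of each of tape_roll, spool, glue_jar, mug, screwdriver, hammer, tin from where it was at the start of the episode below 0.03 m); the arm keeps its last pose, push and grip.
It fails at once if red key pressed (value of joint key_red above 0.003 m).
It fails at once if two keys down at once (value of joint each of key_yellow, key_green above 0.003 m or value of joint each of key_blue, key_green above 0.003 m or value of joint each of key_blue, key_yellow above 0.003 m or value of joint each of key_red, key_green above 0.003 m or value of joint each of key_red, key_yellow above 0.003 m or value of joint each of key_red, key_blue above 0.003 m).
It fails at once if a bystander knocked more than 30 mm from its place (distance of any of tape_roll, spool, glue_jar, mug, screwdriver, hammer, tin from where it was at the start of the episode above 0.03 m).
It also fails if it takes over 72 s, if anything falls off the work surface, if the arm or the gripper's body presses on something with over 40 N, if the wrist force passes 120 N, or if a joint passes its speed limit or range.

### The arm

A 6-joint arm with a two-finger parallel gripper is mounted at the origin on the work surface. World frame = base frame: x ahead of the robot, y to its left, z up, the work surface at z = 0. Lengths are in m, angles in rad, forces in N, time in s.
With the tool pointing down it reaches from about 0.3 to 0.875 m from the base axis. Payload 4.2 kg.
Tool frame: the origin (TCP) lies between the finger pads, 19 mm behind the fingertips; this is the grasp point; z points along the fingers, y is the line along which they close (so a half turn about z gives the same grasp; the last joint's range is limited). The gripper opens to 85 mm and grips with 20 to 120 N. Pads are 22 mm wide; open, the fingers measure 114 mm over their backs; the gripper's body (76 mm by 85 mm) begins 54 mm behind the grasp point. The pads swing forward as they close: fully open they stand 13 mm farther back than shut.
Start: joints at [-1.32, 0.32, 1.565, -0, 1.257, -0.02], TCP at [0.154, -0.554, 0.25] pointing down, gripper open.
Joint ranges: [-3.11, 3.11], [-0.84, 2.01], [0.21, 2.61], [-1.34, 4.49], [0.05, 2.63], [-2.56, 2.56]. Speed limits (rad/s): [2.57, 2.57, 3.14, 3.14, 3.14, 3.14].

### API

Orientations are given as a unit quaternion [w, x, y, z].
In Python, from bench import bot gives the robot as it stands.
- The arm moves only by the tool servo_tool, never from a script. Its argument "motion" is a list of rows, each a list of 3 entries, a list of its own where there are three numbers: the opening, from -1 (shut) to 1 (fully open), then the shift along the tool's x, y, z in mm, then the turn, a rotation vector about the tool's x, y, z in degrees. A call has 1 to 12 rows; each row shifts and turns the commanded pose from where the row before left it, along the tool's axes as they then stand; what a row does not reach is not made up. A row lasts 1/8 s, in which the tool goes at most 62.5 mm and 10.7 degrees, less where a joint would pass 70% of its speed; a pose out of reach is approached as far as the arm can. A call is refused whole if a number of a shift passes 62.5 or a number of a turn 10.7, either way. A call with a gripper value outside its range is refused whole. The fingers move at their own pace and stop on an object; "force" is the grip in N (left out, the last holds). Time passes only in rows, so rows that do not move let the fingers close. It gives the time, the measured TCP pose, the force, the opening and the grip force at its end, in the units of the state.
- bot.get_obs(): the state, without advancing time (a new reading comes with each control period).
- bot.capture(name): name is "scene" or "side" or "wrist"; returns a dict with "frame" (400x640x3 uint8, red, green, blue), "fov_y" (degrees; the focal length in pixels is half the picture's height over the tangent of half this angle, whatever the lens; pixels are square), "cx", "cy" (the principal point, pixels), "extrinsics" (4x4, takes a point from world to camera coordinates). Camera axes: x right, y up, looking along -z (the intrinsics and any distortion apply to the point x, -y, -z); pixel columns grow to the right and rows downward; lengths in m; the calibration is good to about 2 mm. A picture is of the moment at which its call begins. There is no depth.
- bot.sign_off(): hands the job in; it is judged then, once.
The state is a dict: "time_s": time; "joint_positions": joint angles; "dq": joint speeds; "effort": joint torques, N m; "eef_pos": TCP position; "tool_rot": TCP orientation; "contact_force": force on the tool from outside, world axes, zero at the start; "torque": the same for the moment, N m; "finger_gap": opening from 0.0 (shut) to 1.0 (fully open); "grasp_force": force on a finger pad.
Only numpy, scipy, OpenCV 4.12 (cv2) and the standard library are available. Lean on these libraries where they do the work, as an engineer would, in place of code of your own. Each camera call takes 0.05 s, during which the arm holds its last target. There are 200 camera calls.

## Working session

There is one attempt and no reset: what is moved stays moved. The work goes in short steps, Python scripts to look and compute and a tool call to move; the robot and the scene stay as the last step left them, time stands still between calls to the robot, and variables do not carry over. Pictures are saved under pics/ and viewed, at most 10 in all, crops included, and the job is handed in when it is done.

Besides the shell and the picture viewer there is one more tool, called by a JSON object that holds its "op" and its "data". servo_tool: Moves the arm, as the interface text tells. Its arguments: {"type":"object","properties":{"motion":{"type":"array"},"force":{"type":"number"}},"required":["motion"]}

```bash
mkdir -p pics; ls; cat > h.py <<'E'
import numpy as np, cv2
from bench import bot
def save(n,f,s=1):
    cv2.imwrite('pics/'+n,cv2.cvtColor(f,cv2.COLOR_RGB2BGR))
E
python3 - <<'E'
from h import *
o=bot.get_obs(); print({k:np.round(v,3) for k,v in o.items()})
import pickle
d={n:bot.capture(n) for n in("scene","side","wrist")}
pickle.dump(d,open('c0.pkl','wb'))
for n,c in d.items():
    save(n+'0.png',c['frame']); print(n,[(k,np.round(v,3).tolist()) for k,v in c.items() if k!='frame'])
E
```

```text
pics
{'time_s': np.float64(0.0), 'joint_positions': array([-1.32 ,  0.32 ,  1.566, -0.   ,  1.257, -0.02 ]), 'dq': array([ 0.001, -0.   ,  0.   ,  0.   ,  0.001, -0.   ]), 'effort': array([-1.0000e-03, -4.1552e+01, -2.3416e+01, -0.0000e+00,  8.0000e-03,
       -0.0000e+00]), 'eef_pos': array([ 0.154, -0.554,  0.249]), 'tool_rot': array([-0.001,  0.991,  0.135, -0.   ]), 'contact_force': array([-0.479,  0.571,  0.699]), 'torque': array([-0.026, -0.024,  0.031]), 'grasp_force': np.float64(0.0), 'finger_gap': np.float64(1.002)}
scene [('fov_y', 57.234), ('cx', 318.604), ('cy', 193.47), ('extrinsics', [[0.416, 0.91, 0.008, -0.258], [-0.774, 0.349, 0.529, 0.385], [0.478, -0.226, 0.849, -1.375], [0.0, 0.0, 0.0, 1.0]])]
side [('fov_y', 46.677), ('cx', 318.465), ('cy', 203.649), ('extrinsics', [[0.978, -0.21, 0.009, -0.543], [0.12, 0.592, 0.797, -0.138], [-0.173, -0.778, 0.604, -1.251], [0.0, 0.0, 0.0, 1.0]])]
wrist [('fov_y', 69.647), ('cx', 321.554), ('cy', 200.987), ('extrinsics', [[0.267, -0.964, -0.001, -0.574], [0.913, 0.254, -0.319, 0.042], [0.308, 0.085, 0.948, -0.381], [0.0, 0.0, 0.0, 1.0]])]
```

View pics/scene0.png

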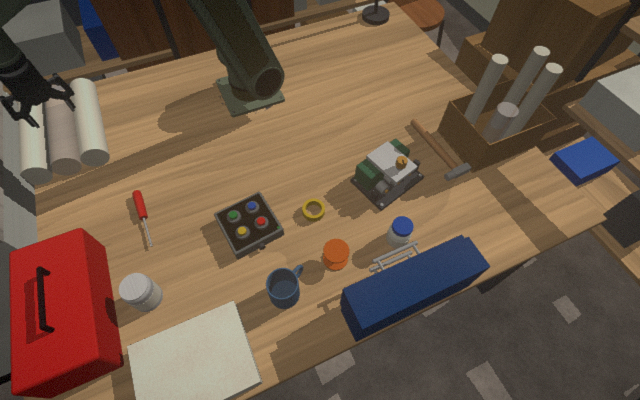

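View pics/side0.png

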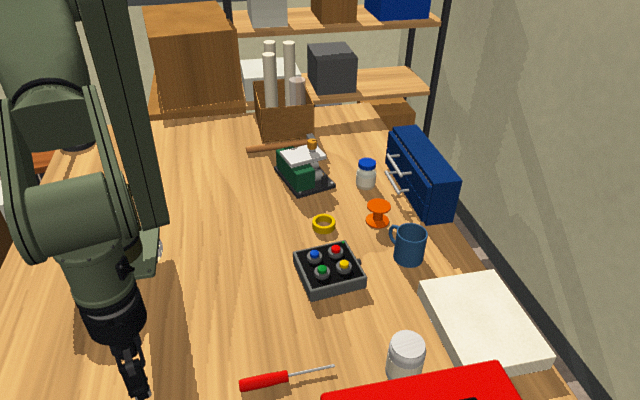

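The scene view shows green (233,215), blue (252,207), red (261,222) and yellow (243,231), with the brass screw at about (402,161). In the side view they are at (322,271), (314,256), (336,250), (344,266) and the screw at (312,144). I'll get centroids by colour mask and triangulate.

```bash
cat >> h.py <<'E'
def ray(c,u,v):
    f=c['frame'].shape[0]/2/np.tan(np.radians(c['fov_y'])/2)
    E=np.array(c['extrinsics']);R,t=E[:3,:3],E[:3,3]
    d=R.T@np.array([(u-c['cx'])/f,-(v-c['cy'])/f,-1]); return -R.T@t,d/np.linalg.norm(d)
def tri(rs):
    A=sum(np.eye(3)-np.outer(d,d) for o,d in rs); b=sum((np.eye(3)-np.outer(d,d))@o for o,d in rs)
    p=np.linalg.solve(A,b); return p,[np.linalg.norm(np.cross(p-o,d)) for o,d in rs]
def onz(r,z): return r[0]+r[1]*(z-r[0][2])/r[1][2]
HUE=dict(green=(40,85),yellow=(20,35),blue=(105,130),red=(-8,8),brass=(12,28))
def blob(c,name,u,v,r=12,smin=120,vmin=60):
    h=cv2.cvtColor(c['frame'],cv2.COLOR_RGB2HSV).astype(int); H=h[...,0]
    lo,hi=HUE[name]; H=np.where(H>170,H-180,H) if lo<0 else H
    m=((H>=lo)&(H<=hi)&(h[...,1]>=smin)&(h[...,2]>=vmin)).astype(np.uint8)
    w=np.zeros_like(m); cv2.circle(w,(int(u),int(v)),r,1,-1); m*=w
    n,l,s,ce=cv2.connectedComponentsWithStats(m)
    i=1+np.argmax(s[1:,4]); return ce[i],s[i]
E
python3 - <<'E'
from h import *; import pickle
d=pickle.load(open('c0.pkl','rb'))
P=dict(green=((233,215),(322,271)),yellow=((243,231),(344,266)),blue=((252,207),(314,256)),red=((261,222),(336,250)),brass=((402,161),(312,144)))
for k,(a,b) in P.items():
    A,sa=blob(d['scene'],k,*a);B,sb=blob(d['side'],k,*b)
    p,e=tri([ray(d['scene'],*A),ray(d['side'],*B)])
    print(k,A.round(1),sa,B.round(1),sb,p.round(4),np.round(e,4), onz(ray(d['scene'],*A),.062).round(3), onz(ray(d['side'],*B),.062).round(3))
f=np.hstack([cv2.resize(d['scene']['frame'][y-25:y+25,x-25:x+25],(400,400),interpolation=cv2.INTER_CUBIC) for x,y in((402,161),)]+[cv2.resize(d['side']['frame'][119:169,287:337],(400,400),interpolation=cv2.INTER_CUBIC)])
save('screw0.png',f)
E
```

```text
green [233.  214.5] [230 212   7   6  23] [321.7 268.8] [318 265   9   9  69] [ 0.5156 -0.2176  0.0566] [0.0005 0.0005] [ 0.518 -0.217  0.062] [ 0.515 -0.223  0.062]
yellow [241.6 230.6] [237 227  10   9  64] [343.7 263.6] [339 259  10  10  82] [ 0.5733 -0.2112  0.0566] [0.0002 0.0002] [ 0.576 -0.211  0.062] [ 0.572 -0.217  0.062]
blue [251.1 204.7] [248 202   7   6  35] [314.1 253.4] [310 249   9  10  71] [ 0.5078 -0.1612  0.0581] [0.0011 0.0011] [ 0.509 -0.161  0.062] [ 0.508 -0.166  0.062]
red [260.7 220.7] [257 217   9   9  60] [335.2 248.6] [331 244  10  10  76] [ 0.5658 -0.1531  0.0561] [0.0003 0.0003] [ 0.569 -0.153  0.062] [ 0.564 -0.16   0.062]
brass [401.1 161.8] [396 156  11  13 108] [313.1 141.6] [300 132  25  18 240] [0.5941 0.2678 0.1333] [0. 0.] [0.554 0.309 0.062] [0.62  0.391 0.062]
```

View pics/screw0.png

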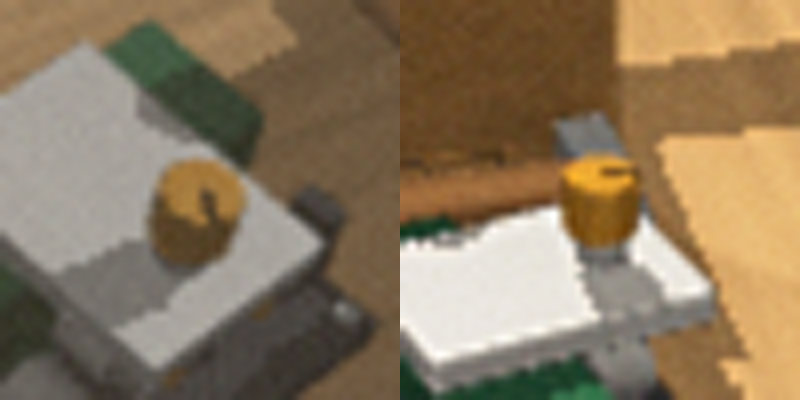

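The keys' 58 mm pitch checks out. Their z of about 57 mm is a little low because the masks include the key sides. In the crop, the screw head's top is centred at about scene (402,159.8) and side (312,140.9), with a visible mark. Next I'll plan a wrist view over the keybox.

```bash
cat >> h.py <<'E'
from scipy.spatial.transform import Rotation as Ro
def toolR(o): w,x,y,z=o['tool_rot']; return Ro.from_quat([x,y,z,w]).as_matrix()
def shift(o,p): return (toolR(o).T@(np.array(p)-o['eef_pos'])*1000).round(1)
E
python3 - <<'E'
from h import *; import pickle
d=pickle.load(open('c0.pkl','rb')); o=bot.get_obs()
p,e=tri([ray(d['scene'],402,159.8),ray(d['side'],312,140.9)]); print('screw top',p.round(4),np.round(e,4))
E=d['wrist']['extrinsics'];C=-E[:3,:3].T@E[:3,3];R=toolR(o)
print('cam in tool',(R.T@(C-o['eef_pos'])).round(3),'look',(R.T@-E[2,:3]).round(3))
kb=np.array([.541,-.187,.2])
print('aim at height .06 rel tcp in tool', (R.T@(onz((C,-E[2,:3]),.06)-o['eef_pos'])).round(3))
print(shift(o,[.541,-.187,.25]),shift(o,[.516,-.219,.2]))
E
```

```text
screw top [0.5907 0.2723 0.1345] [0.001 0.001]
cam in tool [ 0.082 -0.001 -0.124] look [-0.319  0.     0.948]
aim at height .06 rel tcp in tool [-0.024 -0.001  0.189]
[ 4.713e+02 -2.498e+02 -3.000e-01] [ 438.6 -225.5   49.7]
```

{"op": "servo_tool", "data": {"motion": [[-1,[54,-31,0],[0,0,0]],[-1,[54,-31,0],[0,0,0]],[-1,[54,-31,0],[0,0,0]],[-1,[54,-31,0],[0,0,0]],[-1,[54,-31,0],[0,0,0]],[-1,[54,-31,0],[0,0,0]],[-1,[54,-32,0],[0,0,0]],[-1,[52,-32,0],[0,0,0]],[-1,[0,0,0],[0,0,0]],[-1,[0,0,0],[0,0,0]]], "force": 40}}

```text
time_s: 1.4
eef_pos: [0.5006, -0.1984, 0.2496]
tool_rot: [0.0, 0.991, 0.135, -0.001]
contact_force: [0.2, 1.1, -0.5]
finger_gap: 0.003
grasp_force: 0.0
```

```bash
python3 - <<'E'
from h import *; import pickle
o=bot.get_obs();c=bot.capture('wrist');save('w1.png',c['frame']);pickle.dump((o,c),open('w1.pkl','wb'))
print({k:np.round(v,3).tolist() for k,v in o.items()})
f=200/np.tan(np.radians(c['fov_y'])/2);E=c['extrinsics']
for k,p in dict(green=(.517,-.219,.062),yellow=(.574,-.213,.062),blue=(.508,-.163,.062),red=(.567,-.156,.062)).items():
    q=E[:3,:3]@p+E[:3,3];u,v=c['cx']-f*q[0]/q[2],c['cy']+f*q[1]/q[2]
    try:
        A,s=blob(c,k,u,v,40); print(k,(round(u),round(v)),A.round(1),s,onz(ray(c,*A),.062).round(4))
    except Exception as e: print(k,u,v,e)
E
```

```text
{'time_s': 1.4, 'joint_positions': [-0.398, 0.263, 1.647, -0.001, 1.233, 0.901], 'dq': [-0.032, -0.01, 0.003, 0.001, -0.002, 0.002], 'effort': [1.114, -37.866, -23.373, 0.072, -0.023, 0.002], 'eef_pos': [0.501, -0.198, 0.25], 'tool_rot': [0.0, 0.991, 0.135, -0.001], 'contact_force': [0.236, 1.069, -0.457], 'torque': [-0.006, 0.008, 0.03], 'grasp_force': 0.0, 'finger_gap': 0.003}
green (344, 172) [341.2 172.4] [331 162  21  21 341] [ 0.5159 -0.2162  0.062 ]
yellow (354, 119) [350.5 119.5] [340 108  22  24 409] [ 0.5725 -0.2092  0.062 ]
blue (293, 166) [289.9 164.9] [280 155  21  21 359] [ 0.5089 -0.1595  0.062 ]
red (300, 111) [296. 111.] [285 100  23  23 419] [ 0.5655 -0.1524  0.062 ]
```

View pics/w1.png

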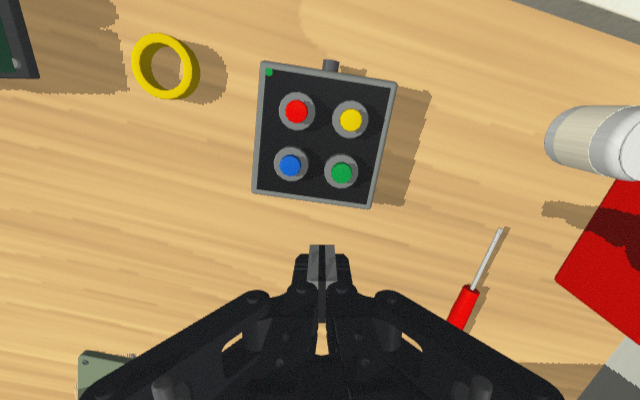

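The wrist view shows the four keys clearly: green (341,172), yellow (350,120), blue (290,165), red (296,111). All three views agree to about 3 mm. I'll go down over green, stopping with the tips about 9 mm above it.

{"op": "servo_tool", "data": {"motion": [[-1,[10,21.5,50],[0,0,0]],[-1,[0,0,50],[0,0,0]],[-1,[0,0,45],[0,0,0]],[-1,[0,0,15],[0,0,0]],[-1,[0,0,5],[0,0,0]],[-1,[0,0,0],[0,0,0]]]}}

```text
time_s: 2.2
eef_pos: [0.5172, -0.2172, 0.0864]
tool_rot: [0.001, 0.991, 0.135, 0.001]
contact_force: [0.5, 0.1, -0.4]
finger_gap: -0.0
grasp_force: 0.0
```

```bash
python3 - <<'E'
from h import *; import pickle
o=bot.get_obs();c=bot.capture('side');print(o['eef_pos'].round(4),o['contact_force'].round(2))
w=bot.capture('wrist')
save('s1.png',np.hstack([cv2.resize(c['frame'][210:310,270:370],(400,400)),cv2.resize(w['frame'][:,120:520],(400,400))]))
E
```

```text
[ 0.5172 -0.2172  0.0864] [ 0.52  0.14 -0.37]
```

View pics/s1.png

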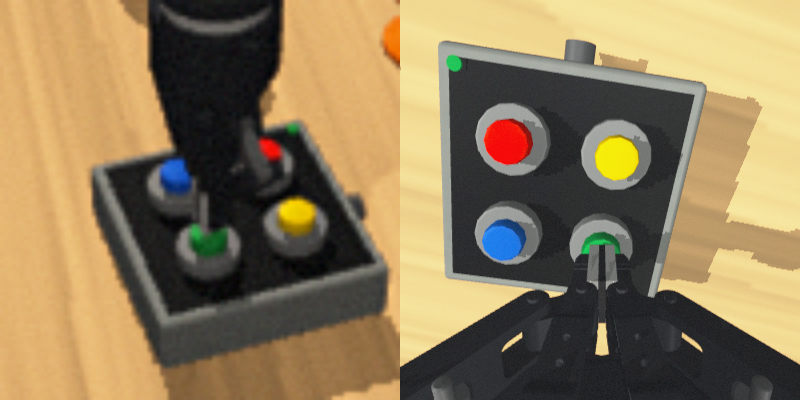

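The tips stand over the green key: it shows just ahead of them in the wrist view and directly below them in the side view. I'll press in stages and watch the force.

{"op": "servo_tool", "data": {"motion": [[-1,[0,0,4],[0,0,0]],[-1,[0,0,4],[0,0,0]],[-1,[0,0,0],[0,0,0]]]}}

```text
time_s: 2.68
eef_pos: [0.5171, -0.2166, 0.0774]
tool_rot: [0.0, 0.991, 0.135, 0.001]
contact_force: [0.9, -0.2, 3.1]
finger_gap: -0.003
grasp_force: 1.6
```

{"op": "servo_tool", "data": {"motion": [[-1,[0,0,3],[0,0,0]],[-1,[0,0,0],[0,0,0]]]}}

```text
time_s: 2.92
eef_pos: [0.5171, -0.2166, 0.0747]
tool_rot: [0.0, 0.991, 0.135, 0.001]
contact_force: [0.3, 0.7, 6.7]
finger_gap: -0.004
grasp_force: 3.4
```

{"op": "servo_tool", "data": {"motion": [[-1,[0,0,2],[0,0,0]],[-1,[0,0,0],[0,0,0]],[-1,[0,0,0],[0,0,0]]]}}

```text
time_s: 3.3
eef_pos: [0.5172, -0.2166, 0.0745]
tool_rot: [0.001, 0.991, 0.135, 0.001]
contact_force: [-2.8, 1.6, 17.9]
finger_gap: 0.001
grasp_force: 9.1
```

It bottomed at z = 0.0745 with 18 N. Lift off and press yellow.

{"op": "servo_tool", "data": {"motion": [[-1,[0,0,-15],[0,0,0]],[-1,[0,0,-20],[0,0,0]],[-1,[28,4,0],[0,0,0]],[-1,[27.5,4.5,0],[0,0,0]],[-1,[0,0,0],[0,0,0]],[-1,[0,0,15],[0,0,0]],[-1,[0,0,10],[0,0,0]],[-1,[0,0,4],[0,0,0]],[-1,[0,0,4],[0,0,0]],[-1,[0,0,2],[0,0,0]],[-1,[0,0,0],[0,0,0]],[-1,[0,0,0],[0,0,0]]]}}

```text
time_s: 4.8
eef_pos: [0.571, -0.2096, 0.0745]
tool_rot: [-0.0, 0.991, 0.135, -0.001]
contact_force: [-7.9, 1.8, 16.5]
finger_gap: -0.001
grasp_force: 8.5
```

Yellow bottomed the same way. Now blue.

{"op": "servo_tool", "data": {"motion": [[-1,[0,0,-15],[0,0,0]],[-1,[0,0,-20],[0,0,0]],[-1,[-24,-32,0],[0,0,0]],[-1,[-24,-32,0],[0,0,0]],[-1,[0,0,0],[0,0,0]],[-1,[0,0,15],[0,0,0]],[-1,[0,0,10],[0,0,0]],[-1,[0,0,4],[0,0,0]],[-1,[0,0,4],[0,0,0]],[-1,[0,0,2],[0,0,0]],[-1,[0,0,0],[0,0,0]],[-1,[0,0,0],[0,0,0]]]}}

```text
time_s: 6.3
eef_pos: [0.5093, -0.1614, 0.0745]
tool_rot: [0.001, 0.991, 0.135, 0.001]
contact_force: [-5.3, 1.6, 18.9]
finger_gap: -0.002
grasp_force: 9.5
```

All three keys are pressed. I'll lift, move over to the thumbscrew and open the fingers.

{"op": "servo_tool", "data": {"motion": [[-1,[0,0,-37],[0,0,0]],[-1,[0,0,-50],[0,0,0]],[-1,[0,0,-50],[0,0,0]],[-1,[0,0,-50],[0,0,0]],[1,[20,-49.5,0],[0,0,0]],[1,[20,-49.5,0],[0,0,0]],[1,[20,-49.5,0],[0,0,0]],[1,[20,-49.5,0],[0,0,0]],[1,[20,-49.5,0],[0,0,0]],[1,[20,-49.5,0],[0,0,0]],[1,[19,-49.5,0],[0,0,0]],[1,[19,-49,0],[0,0,0]]]}}

```text
time_s: 7.8
eef_pos: [0.5554, 0.2642, 0.2585]
tool_rot: [0.0, 0.991, 0.135, -0.0]
contact_force: [-0.1, -0.9, 1.0]
finger_gap: 0.999
grasp_force: 0.0
```

{"op": "servo_tool", "data": {"motion": [[1,[0,0,0],[0,0,0]],[1,[0,0,0],[0,0,0]]]}}

```text
time_s: 8.05
eef_pos: [0.5551, 0.2621, 0.2584]
tool_rot: [0.0, 0.991, 0.135, -0.001]
contact_force: [-0.7, 0.1, -0.5]
finger_gap: 0.998
grasp_force: 0.0
```

```bash
python3 - <<'E'
from h import *; import pickle
o=bot.get_obs();c=bot.capture('wrist');save('w2.png',c['frame']);pickle.dump((o,c),open('w2.pkl','wb'))
print(o['joint_positions'].round(3),o['eef_pos'].round(4))
f=200/np.tan(np.radians(c['fov_y'])/2);E=c['extrinsics']
q=E[:3,:3]@[.592,.27,.138]+E[:3,3];print(c['cx']-f*q[0]/q[2],c['cy']+f*q[1]/q[2])
E
```

```text
[ 4.230e-01  3.770e-01  1.456e+00 -1.000e-03  1.310e+00  1.722e+00] [0.5551 0.2621 0.2584]
324.67502501344427 158.52616617962877
```

View pics/w2.png

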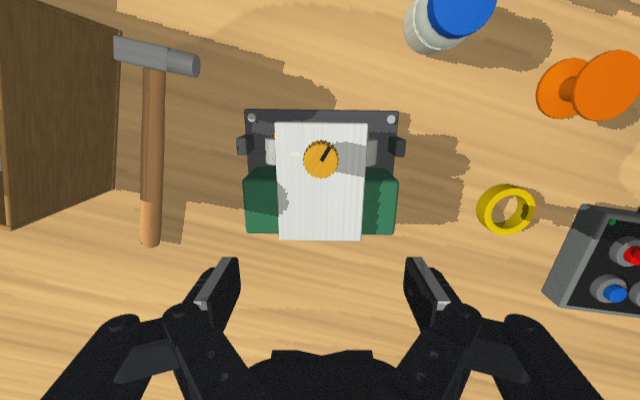

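The wrist view shows the screw head at about (320.5,159), with the mark tip at (329,147). The predicted position was (324.7,158.5), so they agree to about 3 mm. I'll centre over it and turn the wrist counter-clockwise to leave room for the clockwise turn.

{"op": "servo_tool", "data": {"motion": [[1,[37,0,0],[0,0,-10.7]],[1,[0,0,0],[0,0,-10.7]],[1,[0,0,0],[0,0,-10.7]],[1,[0,0,0],[0,0,-10.7]],[1,[0,0,0],[0,0,-10.7]],[1,[0,0,0],[0,0,-10.7]],[1,[0,0,0],[0,0,-10.7]],[1,[0,0,0],[0,0,-10.7]],[1,[0,0,0],[0,0,-10.7]],[1,[0,0,0],[0,0,-10.7]]]}}

```text
time_s: 9.35
eef_pos: [0.5911, 0.2705, 0.2592]
tool_rot: [0.0, 0.479, 0.878, -0.0]
contact_force: [0.0, 0.5, -0.6]
finger_gap: 0.999
grasp_force: 0.0
```

{"op": "servo_tool", "data": {"motion": [[1,[0,0,0],[0,0,-10.7]],[1,[0,0,0],[0,0,-10.7]],[1,[0,0,0],[0,0,-10.7]],[1,[0,0,0],[0,0,-10.7]],[1,[0,0,0],[0,0,-10.7]],[1,[0,0,0],[0,0,-10.7]],[1,[0,0,0],[0,0,-10.7]],[1,[0,0,0],[0,0,-10.7]],[1,[0,0,0],[0,0,-10.7]],[1,[0,0,0],[0,0,-10.7]],[1,[0,0,0],[0,0,0]],[1,[0,0,0],[0,0,0]]]}}

```text
time_s: 10.85
eef_pos: [0.5911, 0.2714, 0.2591]
tool_rot: [0.0, -0.417, 0.909, -0.0]
contact_force: [-0.8, 0.7, -0.4]
finger_gap: 1.0
grasp_force: 0.0
```

```bash
cat > m.py <<'E'
from h import *; import pickle
def brass(c,p):
    f=200/np.tan(np.radians(c['fov_y'])/2);E=c['extrinsics'];q=E[:3,:3]@p+E[:3,3]
    u,v=c['cx']-f*q[0]/q[2],c['cy']+f*q[1]/q[2]
    h=cv2.cvtColor(c['frame'],cv2.COLOR_RGB2HSV).astype(int)
    m=((h[...,0]>=12)&(h[...,0]<=28)&(h[...,1]>=150)&(h[...,2]>=60)).astype(np.uint8)
    w=np.zeros_like(m);cv2.circle(w,(int(u),int(v)),35,1,-1)
    m=cv2.morphologyEx(m*w,cv2.MORPH_OPEN,np.ones((2,2)))
    cs=cv2.findContours(m,cv2.RETR_EXTERNAL,cv2.CHAIN_APPROX_NONE)[0]
    k=cv2.convexHull(max(cs,key=cv2.contourArea)); (x,y),r=cv2.minEnclosingCircle(k)
    M=cv2.moments(k); return (M['m10']/M['m00'],M['m01']/M['m00']),(x,y),r
E
python3 - <<'E'
from m import *
o=bot.get_obs();c=bot.capture('wrist');pickle.dump((o,c),open('w3.pkl','wb'))
print(o['joint_positions'].round(3),o['eef_pos'].round(4))
c2=pickle.load(open('w2.pkl','rb'))[1]; rs=[]
for k in(c2,c):
    a,b,r=brass(k,[.592,.27,.138]); rs.append(ray(k,*a)); print(np.round(a,1),np.round(b,1),round(r,1),onz(rs[-1],.138).round(4))
p,e=tri(rs);print(p.round(4),np.round(e,4)); print(shift(o,p))
save('w3.png',c['frame'])
E
```

```text
[ 0.413  0.435  1.362 -0.     1.344 -2.018] [0.5911 0.2714 0.2591]
[321.6 160.1] [321.5 160. ] 18.1 [0.59   0.2722 0.138 ]
[324.9 197.4] [325.  197.4] 18.1 [0.5865 0.2716 0.138 ]
[0.5883 0.2725 0.1316] [0.0009 0.0009]
[  1.    2.8 127.5]
```

View pics/w3.png

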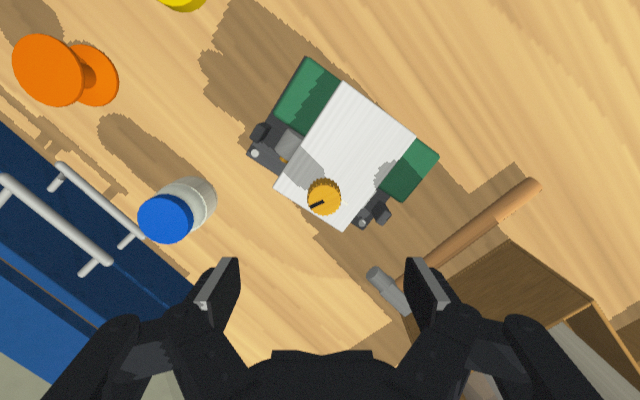

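The head is at (325,197). The two views triangulate to (0.588, 0.2725, about 0.13), agreeing with the scene and side views to 2–3 mm. Descend and grip.

{"op": "servo_tool", "data": {"motion": [[1,[1,2,50],[0,0,0]],[1,[0,0,40],[0,0,0]],[1,[0,0,25],[0,0,0]],[1,[0,0,16],[0,0,0]],[1,[0,0,0],[0,0,0]]], "force": 40}}

```text
time_s: 11.52
eef_pos: [0.5884, 0.2726, 0.1271]
tool_rot: [-0.001, -0.418, 0.908, -0.0]
contact_force: [-0.1, -0.3, 0.6]
finger_gap: 0.996
grasp_force: 0.0
```

{"op": "servo_tool", "data": {"motion": [[0.4,[0,0,0],[0,0,0]],[0,[0,0,0],[0,0,0]],[-0.2,[0,0,0],[0,0,0]],[-0.3,[0,0,0],[0,0,0]],[-1,[0,0,0],[0,0,0]],[-1,[0,0,0],[0,0,0]],[-1,[0,0,0],[0,0,0]]]}}

```text
time_s: 12.4
eef_pos: [0.5895, 0.2727, 0.1289]
tool_rot: [0.001, -0.419, 0.908, -0.0]
contact_force: [1.1, -2.5, 5.3]
finger_gap: 0.336
grasp_force: 39.3
```

```bash
python3 - <<'E'
from h import *
o=bot.get_obs();print({k:np.round(v,3).tolist() for k,v in o.items() if k!='effort'})
E
```

```text
{'time_s': 12.4, 'joint_positions': [0.416, 0.524, 1.552, -0.001, 1.063, -2.019], 'dq': [-0.0, -0.0, -0.0, -0.0, -0.0, -0.001], 'eef_pos': [0.59, 0.273, 0.129], 'tool_rot': [0.001, -0.419, 0.908, -0.0], 'contact_force': [1.056, -2.488, 5.342], 'torque': [-0.41, -0.183, 0.066], 'grasp_force': 39.324, 'finger_gap': 0.336}
```

It's gripped at a 28.6 mm gap, which matches the 30 mm head, and it's centred. Now turn clockwise, watching the moment.

{"op": "servo_tool", "data": {"motion": [[-1,[0,0,0],[0,0,8]],[-1,[0,0,0],[0,0,8]],[-1,[0,0,0],[0,0,8]],[-1,[0,0,0],[0,0,8]],[-1,[0,0,0],[0,0,8]],[-1,[0,0,0],[0,0,8]],[-1,[0,0,0],[0,0,0]]]}}

```text
time_s: 13.28
eef_pos: [0.5896, 0.2725, 0.1289]
tool_rot: [0.001, -0.013, 1.0, -0.0]
contact_force: [2.2, -2.9, 5.2]
finger_gap: 0.339
grasp_force: 39.4
```

```bash
cat > st.py <<'E'
from m import *
o=bot.get_obs();R=toolR(o)
print('j6',o['joint_positions'][5].round(3),'yaw',np.degrees(np.arctan2(R[1,0],R[0,0])).round(1),o['eef_pos'].round(4),'F',o['contact_force'].round(1),'M',o['torque'].round(3),o['finger_gap'].round(3),o['grasp_force'].round(1))
E
python3 st.py
```

```text
Traceback (most recent call last):
  File "st.py", line 3, in <module>
    print('j6',o['joint_positions'][5].round(3),'yaw',np.degrees(np.arctan2(R[1,0],R[0,0])).round(1),o['eef_pos'].round(4),'F',o['contact_force'].round(1),'M',o['torque'].round(3),o['finger_gap'].round(3),o['grasp_force'].round(1))
                                                                                                                                                                                    ^^^^^^^^^^^^^^^^^^^^^
AttributeError: 'float' object has no attribute 'round'
```

{"op": "servo_tool", "data": {"motion": [[-1,[0,0,0],[0,0,8]],[-1,[0,0,0],[0,0,8]],[-1,[0,0,0],[0,0,4]],[-1,[0,0,0],[0,0,0]]]}}

```text
time_s: 13.78
eef_pos: [0.5895, 0.2724, 0.1289]
tool_rot: [0.001, 0.161, 0.987, -0.0]
contact_force: [0.5, -3.1, 5.5]
finger_gap: 0.333
grasp_force: 39.5
```

```bash
sed -i "s/o\['finger_gap'\].round(3),o\['grasp_force'\].round(1)/np.round([o['finger_gap'],o['grasp_force']],2)/" st.py; python3 st.py
```

```text
j6 -0.831 yaw 161.5 [0.5895 0.2724 0.1289] F [ 0.5 -3.1  5.5] M [-0.569 -0.169 -0.015] [ 0.33 39.45]
```

{"op": "servo_tool", "data": {"motion": [[-1,[0,0,0],[0,0,8]],[-1,[0,0,0],[0,0,8]],[-1,[0,0,0],[0,0,4]],[-1,[0,0,0],[0,0,0]]]}}

```text
time_s: 14.28
eef_pos: [0.5895, 0.2724, 0.1289]
tool_rot: [0.001, 0.33, 0.944, 0.0]
contact_force: [1.6, -3.8, 5.8]
finger_gap: 0.339
grasp_force: 39.5
```

```bash
python3 st.py
```

```text
j6 -0.482 yaw 141.5 [0.5895 0.2724 0.1289] F [ 1.6 -3.8  5.8] M [-0.638 -0.177 -0.   ] [ 0.34 39.46]
```

{"op": "servo_tool", "data": {"motion": [[-1,[0,0,0],[0,0,8]],[-1,[0,0,0],[0,0,8]],[-1,[0,0,0],[0,0,4]],[-1,[0,0,0],[0,0,0]]]}}

```text
time_s: 14.78
eef_pos: [0.5894, 0.2723, 0.1289]
tool_rot: [0.001, 0.489, 0.872, 0.0]
contact_force: [0.7, -3.9, 5.6]
finger_gap: 0.338
grasp_force: 39.5
```

```bash
python3 st.py
```

```text
j6 -0.133 yaw 121.5 [0.5894 0.2723 0.1289] F [ 0.7 -3.9  5.6] M [-0.587 -0.148 -0.036] [ 0.34 39.47]
```

{"op": "servo_tool", "data": {"motion": [[-1,[0,0,0],[0,0,8]],[-1,[0,0,0],[0,0,7]],[-1,[0,0,0],[0,0,0]]]}}

```text
time_s: 15.15
eef_pos: [0.5891, 0.2734, 0.1289]
tool_rot: [0.0, 0.599, 0.801, 0.001]
contact_force: [0.0, -0.1, 5.6]
finger_gap: 0.34
grasp_force: 39.5
```

```bash
python3 st.py
```

```text
j6 0.129 yaw 106.5 [0.5891 0.2734 0.1289] F [ 0.  -0.1  5.6] M [-0.052 -0.017 -0.065] [ 0.34 39.49]
```

{"op": "servo_tool", "data": {"motion": [[-1,[0,0,0],[0,0,8]],[-1,[0,0,0],[0,0,7]],[-1,[0,0,0],[0,0,0]]]}}

```text
time_s: 15.52
eef_pos: [0.5893, 0.2744, 0.1288]
tool_rot: [-0.0, 0.697, 0.717, 0.002]
contact_force: [1.2, 4.4, 5.3]
finger_gap: 0.342
grasp_force: 39.5
```

```bash
python3 st.py
```

```text
j6 0.389 yaw 91.6 [0.5893 0.2744 0.1288] F [1.2 4.4 5.3] M [ 0.652 -0.079  0.015] [ 0.34 39.55]
```

The moment shows no clear stop and the side force changed sign, so I'll check the mark.

```bash
python3 - <<'E'
from m import *
o=bot.get_obs();c=bot.capture('wrist');pickle.dump((o,c),open('w4.pkl','wb'))
s=bot.capture('scene');d=bot.capture('side');pickle.dump((s,d),open('s4.pkl','wb'))
f=200/np.tan(np.radians(c['fov_y'])/2);E=c['extrinsics']
q=E[:3,:3]@[.5893,.2735,.138]+E[:3,3];u,v=c['cx']-f*q[0]/q[2],c['cy']+f*q[1]/q[2];print(u,v)
u,v=int(u),int(v)
g=lambda im,x,y,r:cv2.resize(im[y-r:y+r,x-r:x+r],(400,400),interpolation=cv2.INTER_CUBIC)
top=np.hstack([g(c['frame'],u,min(v,340),60),g(d['frame'],312,144,25)])
save('m4.png',top)
E
```

```text
322.7877653470359 291.0942683642763
```

View pics/m4.png

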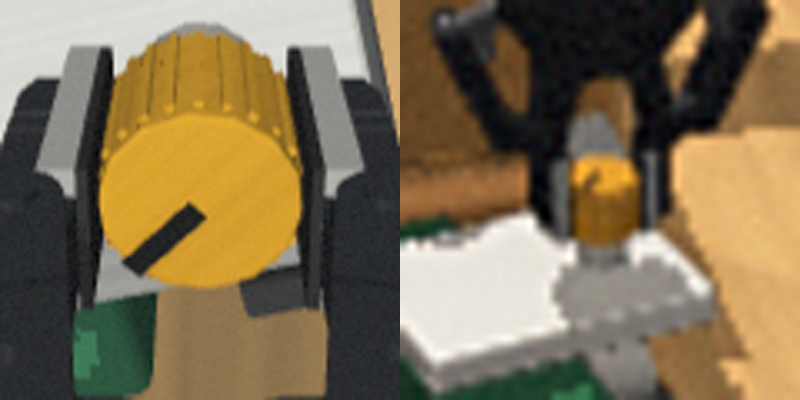

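The mark is clearly visible in the wrist crop, running from (197,212) to (135,268) in crop pixels. I'll compare its world azimuth with the start.

```bash
cat > mk.py <<'E'
from m import *
def mark(c,ctr,rad):
    # dark pixels within the head's disc: axis of the black line, outer end from the centre
    g=c['frame'].max(2).astype(int); yy,xx=np.mgrid[:400,:640]; r=np.hypot(xx-ctr[0],yy-ctr[1])
    y,x=np.nonzero((g<75)&(r<rad)); P=np.array([onz(ray(c,a,b),.138)[:2] for a,b in zip(x,y)])
    w=P-P.mean(0);_,_,V=np.linalg.svd(w);v=V[0]
    C=onz(ray(c,*ctr),.138)[:2]
    if v@(P.mean(0)-C)<0: v=-v
    return len(x),np.degrees(np.arctan2(v[1],v[0])),(np.ptp(w@v)*1000),C
E
python3 - <<'E'
from mk import *
for n,ct,r in(('w2.pkl',(321.6,160),16),('w3.pkl',(325,197.4),16),('w4.pkl',(322,291),26)):
    o,c=pickle.load(open(n,'rb'));print(n,mark(c,ct,r))
E
```

```text
w2.pkl (50, np.float64(-15.119981195782485), np.float64(13.380532105532879), array([0.59007453, 0.27219345]))
w3.pkl (31, np.float64(-16.146781052855033), np.float64(11.068497353411558), array([0.58638709, 0.27159349]))
w4.pkl (142, np.float64(-131.64136195229767), np.float64(11.888455282913677), array([0.58892657, 0.27354317]))
```

The mark has turned 116° while the tool turned 138°, so the grip slipped, which suggests it's seated. I'll confirm with another 15°.

{"op": "servo_tool", "data": {"motion": [[-1,[0,0,0],[0,0,8]],[-1,[0,0,0],[0,0,7]],[-1,[0,0,0],[0,0,0]]]}}

```text
time_s: 16.05
eef_pos: [0.5895, 0.2732, 0.1286]
tool_rot: [0.0, 0.784, 0.62, 0.001]
contact_force: [1.2, 1.9, 4.5]
finger_gap: 0.338
grasp_force: 39.8
```

```bash
cat > now.py <<'E'
from mk import *
import runpy; runpy.run_path('st.py')
o=bot.get_obs();c=bot.capture('wrist')
f=200/np.tan(np.radians(c['fov_y'])/2);E=c['extrinsics']
q=E[:3,:3]@[.589,.2735,.138]+E[:3,3];u,v=c['cx']-f*q[0]/q[2],c['cy']+f*q[1]/q[2]
print(u,v,mark(c,(u,v),26))
E
python3 now.py
```

```text
j6 0.649 yaw 76.7 [0.5895 0.2732 0.1286] F [1.2 1.9 4.5] M [ 0.278 -0.306  0.188] [ 0.34 39.79]
321.80809871331405 289.03235145318484 (149, np.float64(-133.8046161789063), np.float64(12.573646588698383), array([0.589 , 0.2735]))
```

The mark stayed put to within 2° while the tool turned another 15°, so it is seated. Back off 90°.

{"op": "servo_tool", "data": {"motion": [[-1,[0,0,0],[0,0,-9]],[-1,[0,0,0],[0,0,-9]],[-1,[0,0,0],[0,0,-9]],[-1,[0,0,0],[0,0,-9]],[-1,[0,0,0],[0,0,-9]],[-1,[0,0,0],[0,0,-9]],[-1,[0,0,0],[0,0,-9]],[-1,[0,0,0],[0,0,-9]],[-1,[0,0,0],[0,0,-9]],[-1,[0,0,0],[0,0,-9]],[-1,[0,0,0],[0,0,0]],[-1,[0,0,0],[0,0,0]]]}}

```text
time_s: 17.6
eef_pos: [0.5886, 0.2727, 0.1286]
tool_rot: [-0.0, 0.116, 0.993, -0.0]
contact_force: [-1.0, 1.1, 7.0]
finger_gap: 0.338
grasp_force: 39.9
```

```bash
python3 now.py
```

```text
j6 -0.922 yaw 166.7 [0.5886 0.2727 0.1286] F [-1.   1.1  7. ] M [0.151 0.058 0.021] [ 0.34 39.94]
322.8772210056323 290.2963687855671 (165, np.float64(-44.10381372763062), np.float64(12.850037698018147), array([0.589 , 0.2735]))
```

The mark is back by 89.7° and the grip holds at 40 N, so I'm handing in.

```bash
python3 -c "
from bench import bot
print(bot.sign_off())"
```

```text
the job is handed in; nothing more can be done
None
```

I pressed green, yellow and blue one at a time and left red alone, turned the thumbscrew clockwise to its seat, backed it off 89.7° by its mark, and handed in at about 18 s with the gripper still holding it at 40 N; sign-off returned no verdict.

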